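Close the pump cover and hold the drive collar on the shaft flat

TASK

The pump head is loaded, so shut its clear cover right down, then pinch the shaft stub that stands up through the cover and turn it until you feel a fingertip lying on its flat and the flat faces the pump's front (the side with the dial and the switch). Then take the aluminium drive collar from the mat, slip it over the shaft with its brass thumbscrew pointing squarely at the flat, and hold it level about halfway up the flat, clear of the cover and not forced against the shaft, with the thumbscrew still facing the front and your fingers off it so that I can tighten it. Finish while holding it there in your grip, and leave the other things on the bench where they are.

Things in the scene. Friction and masses are not known exactly. Their poses are not given: they have to be found in the camera images.
- pump: Peristaltic pump, fixed on the bench: cream housing 155 x 125 mm, 105 mm tall, with a grey head 118 x 112 mm on top (to 137 mm). Origin at bench level below the vertical shaft axis; z up; x points out of its front (black panel with dial, green display and red switch, 76 mm from the axis).
- cover (a joint): Clear cover on the pump head, 110 mm wide, 5 mm thick, 124 mm from hinge line to front edge, slotted for the shaft. Value: opening angle in rad, 0 = shut (level, top face 142 mm above the bench), growing as it swings up and back, limit 1.9. Its stiff hinge keeps it where it is left; 0.1 N m moves it.
- cover_hinge (a point): Middle of the cover's hinge line, which runs along the pump's y axis at the back of the head: 60 mm behind the shaft's axis, 139.5 mm above the bench.
- cover_bar (a point): Middle of the outer (upper) face of the black grip bar (22 mm wide, 110 mm long) along the cover's front edge; 113 mm from the hinge line, 53 mm in front of the shaft's axis when shut.
- shaft: Steel shaft, 14 mm diameter, standing up through the cover. Turns endlessly by hand against 0.05 N m of friction and stays where left. Origin on its axis, level with the shut cover's top face (142 mm above the bench); z up; x points out of its flat. The stub ends 48 mm above the origin; a red mark on its end shows the flat's side.
- flat: The flat milled on the shaft, 11 mm wide, from 18 mm above the shaft's origin to its end (middle at 33 mm); below that the shaft is round. It lies 4 mm from the axis: a pinch on the flat measures 11 mm (centred 1.5 mm off the axis, away from the flat), on the round 14 mm. Origin 3.5 mm from the axis, 32 mm above the shaft's origin; axes as the shaft's.
- collar: Loose aluminium drive collar, about 0.05 kg: ring of 34 mm diameter (33 mm across its y sides), 18 mm tall, 15.6 mm bore, two 3 mm dogs on top. Origin at the centre of its underside; z up; x points outwards along its thumbscrew. It lies on the dark 3 mm mat in one of three spots, beside a black ring and a white cap. Gripped at its y sides the screw stays free.
- thumbscrew: Brass thumbscrew fixed in the collar, head 11 mm diameter from 20 to 30 mm out of the collar's axis. Origin on the collar's axis, 9 mm above its underside; x outwards along the screw. Its tip stands into the bore to 4.8 mm from the axis, so the collar passes down the flatted shaft only with the screw over the flat.
- stop_ring: Bystander: black steel ring, 38 mm diameter, 12 mm tall, lying on the mat; origin at the centre of its underside.
- roller_cap: Bystander: white plastic cap, 32 mm diameter, 24 mm tall, on the mat; origin at the centre of its underside.
- screwdriver: Bystander: screwdriver 190 mm long lying on the bench along its x.
- multimeter: Bystander: yellow hand-held multimeter 165 x 80 x 34 mm, lying on the bench; origin at the centre of its underside.
- buffer_bottle: Bystander: white plastic bottle, 72 mm diameter, 155 mm tall; origin at the centre of its underside.
- beaker: Bystander: glass beaker, 72 mm diameter, 92 mm tall; origin at the centre of its underside.
- spare_cartridge: Bystander: orange and white pump cartridge 55 x 46 x 14 mm lying on the bench; origin at the centre of its underside.

How it is judged:
By the outcome, as a careful person would: the job done as asked, in the order asked, and still so for the second after the job is handed in, while the arm keeps its last pose, push and grip.
It also fails if it takes over 72 s, if anything falls off the work surface, if the arm or the gripper's body presses on something with over 40 N, if the wrist force passes 120 N, or if a joint passes its speed limit or range.

ROBOT

A 6-joint arm with a two-finger parallel gripper is mounted at the origin on the work surface. World frame = base frame: x ahead of the robot, y to its left, z up, the work surface at z = 0. Lengths are in m, angles in rad, forces in N, time in s.
With the tool pointing down it reaches from about 0.425 to 0.925 m from the base axis. Payload 12.5 kg.
Tool frame: the origin (TCP) lies midway between the tips of the shut fingers; the grasp point (between the pads) lies robot.grasp_offset behind it (robot.grasp_offset is the distance from the TCP to the grasp point, in m); z points along the fingers, y is the line along which they close (so a half turn about z gives the same grasp; the last joint's range is limited). The gripper opens to 85 mm and grips with 20 to 120 N. Pads are 22 mm wide; open, the fingers measure 114 mm over their backs; the gripper's body (76 mm by 85 mm) begins 54 mm behind the grasp point. The pads swing forward as they close: fully open they stand 13 mm farther back than shut.
Start: joints at [1.123, 0.491, 1.559, -0, 1.092, -0.106], TCP at [0.209, 0.589, 0.231] pointing down, gripper open.
Joint ranges: [-3.1, 3.1], [-0.84, 2.19], [0.05, 2.79], [-1.13, 4.28], [0.06, 2.93], [-2.69, 2.69]. Speed limits (rad/s): [2.22, 2.22, 2.79, 3.14, 3.14, 3.14].

INTERFACE

Orientations are given as a rotation vector (axis times angle).
In Python, from cell import sensors, imaging, robot gives the robot as it stands.
- The arm moves only by the shell command python3 -m handwheel 'ROWS' [FORCE]. ROWS is JSON, a list that holds one entry, the list of rows, each a list of 7 numbers: the shift along the tool's x, y, z in units of 30 mm (1.0 is 30 mm), then the turn, a rotation vector about the tool's x, y, z in units of 8 degrees (1.0 is 8 degrees), then the opening, from -1 (shut) to 1 (fully open). A call has 1 to 5 rows; each row is the pose to reach, as a shift and turn from the pose commanded when the call began, along the tool's axes at that moment; what a row does not reach only later rows make up. A row lasts 1/8 s, in which the tool goes at most 62.5 mm and 10.7 degrees, less where a joint would pass 70% of its speed; a pose out of reach is approached as far as the arm can. A call with a gripper value outside its range is refused whole. The fingers move at their own pace and stop on an object; FORCE is the grip in N (left out, the last holds). Time passes only in rows, so rows that repeat a pose let the fingers close. It gives the time, the measured TCP pose, the force, the opening and the grip force at its end, in the units of the state.
- sensors.get_state(): the state, without advancing time (a new reading comes with each control period).
- imaging.read_camera(name): name is "scene" or "top"; returns a dict with "frame" (400x640x3 uint8, blue, green, red), "range_z" (400x640 float32, m along the optical axis (not along the pixel's ray), 0 where there is no reading), "vertical_fov" (degrees; the focal length in pixels is half the picture's height over the tangent of half this angle, whatever the lens; pixels are square), "cx", "cy" (the principal point, pixels), "R" (3x3) and "t" (3): a world point X has camera coordinates R X + t. Camera axes: x right, y down, z forward; pixel columns grow to the right and rows downward; lengths in m; the calibration is good to about 2 mm. A picture is of the moment at which its call begins.
- robot.sign_off(): hands the job in; it is judged then, once.
Trained networks look in a picture, given as the dict that the camera call returned (one of the last four; its "shot" number tells which), for a name from the list of things; names that differ only in an ending like _2 or _b are one class to them, and where a whole thing is asked for, a point or a joint stands for the part that bears it (a point fixed in the world has none). Each returns a list of dicts, best first, with "conf" (0 to 1); they miss things now and then, are a little off and sometimes report something else, mostly with a low value. They report only what shows in the picture. A call takes as long as a camera call.
- imaging.find_in(target, picture): "at" ([column, row] in pixels, amid what is visible of it).
- imaging.outline_of(target, picture): "mask" (400x640 bool, what is visible of it) and "at" ([column, row] in pixels, amid what is visible of it).
The state is a dict: "time": time; "joint_pos": joint angles; "joint_vel": joint speeds; "effort": joint torques, N m; "position": TCP position; "tool_rot": TCP orientation; "ft_force": force on the tool from outside, world axes, zero at the start; "moment": the same for the moment, N m; "gripper_width": opening from 0.0 (shut) to 1.0 (fully open); "gripper_force": force on a finger pad.
Only numpy, scipy, OpenCV 4.12 (cv2) and the standard library are available. Lean on these libraries where they do the work, as an engineer would, in place of code of your own. Each camera call takes 0.05 s, during which the arm holds its last target. There are 200 camera calls.

## Working session

There is one attempt and no reset: what is moved stays moved. The work goes in short steps, Python scripts to look and compute and a shell command to move; the robot and the scene stay as the last step left them, time stands still between calls to the robot, and variables do not carry over. Pictures are saved under pics/ and viewed, at most 10 in all, crops included, and the job is handed in when it is done.

```bash
ls; mkdir -p pics; cat > h.py <<'E'
import numpy as np, cv2, sys
from scipy.spatial.transform import Rotation as Rn
from cell import sensors, imaging, robot
def f(p): return 200/np.tan(np.radians(p["vertical_fov"])/2)
def px2w(p,u,v,z):
    return p["R"].T@(np.array([(u-p["cx"])/f(p)*z,(v-p["cy"])/f(p)*z,z])-p["t"])
def cloud(p,mask=None):
    z=p["range_z"]; m=z>0
    if mask is not None: m&=mask
    v,u=np.nonzero(m); zz=z[m]
    return (np.c_[(u-p["cx"])/f(p)*zz,(v-p["cy"])/f(p)*zz,zz]-p["t"])@p["R"]
def w2px(p,X):
    c=p["R"]@np.asarray(X)+p["t"]; return c[:2]/c[2]*f(p)+[p["cx"],p["cy"]]
def ray(p,u,v,h):  # intersect pixel ray with plane z=h
    o=-p["R"].T@p["t"]; d=p["R"].T@np.array([(u-p["cx"])/f(p),(v-p["cy"])/f(p),1]); return o+d*(h-o[2])/d[2]
E
python3 - <<'E'
from h import *
print(robot.grasp_offset)
for n in ("scene","top"):
    p=imaging.read_camera(n); cv2.imwrite(f"pics/{n}0.png",p["frame"])
    print(n,"cam",(-p["R"].T@p["t"]).round(3),f(p))
    for t in ["pump","cover","cover_bar","shaft","collar","thumbscrew","stop_ring","roller_cap","buffer_bottle","beaker","multimeter","screwdriver","spare_cartridge"]:
        r=imaging.outline_of(t,p)
        for q in r[:1]:
            c=cloud(p,q["mask"]); print(t,round(q["conf"],2),np.round(q["at"]),np.median(c,0).round(3) if len(c) else None, c.min(0).round(3) if len(c) else '',c.max(0).round(3) if len(c) else '')
E
```

```text
pics
0.0187
scene cam [1.166 0.469 1.033] 406.01220003208374
pump 0.82 [354. 221.] [0.549 0.111 0.123] [ 0.29  -0.094 -0.005] [0.63  0.172 0.262]
cover 0.84 [362. 180.] [0.503 0.095 0.208] [ 0.287 -0.082 -0.005] [0.526 0.15  0.262]
cover_bar 0.91 [359. 184.] [0.502 0.092 0.204] [ 0.278 -0.094 -0.004] [0.526 0.15  0.262]
shaft 0.88 [354. 216.] [0.548 0.104 0.134] [0.495 0.069 0.109] [0.577 0.135 0.191]
collar 0.54 [274. 191.] [ 0.536 -0.218  0.019] [ 0.513 -0.249 -0.001] [ 0.559 -0.2    0.028]
stop_ring 0.47 [279. 161.] [ 0.443 -0.292  0.013] [ 0.424 -0.306 -0.001] [ 0.457 -0.275  0.019]
roller_cap 0.39 [252. 181.] [ 0.544 -0.301  0.016] [ 0.526 -0.331  0.003] [ 0.556 -0.289  0.03 ]
buffer_bottle 0.57 [384. 309.] [0.721 0.314 0.102] [ 0.629  0.256 -0.004] [0.739 0.344 0.159]
beaker 0.72 [470. 242.] [0.38  0.392 0.059] [ 0.261  0.346 -0.005] [0.416 0.427 0.096]
multimeter 0.76 [226. 238.] [ 0.773 -0.189  0.034] [ 0.682 -0.306 -0.001] [ 0.846 -0.119  0.044]
screwdriver 0.53 [274. 132.] [ 0.311 -0.409  0.019] [ 0.27  -0.516 -0.001] [ 0.348 -0.359  0.028]
spare_cartridge 0.84 [434. 305.] 
[... 311 characters left out ...]
99 0.091 0.209] [0.477 0.04  0.145] [0.524 0.149 0.267]
shaft 0.46 [281. 187.] [0.552 0.1   0.136] [0.513 0.078 0.122] [0.572 0.13  0.195]
collar 0.48 [374. 197.] [ 0.536 -0.219  0.019] [ 0.518 -0.233  0.001] [ 0.555 -0.204  0.031]
roller_cap 0.42 [403. 199.] [ 0.539 -0.305  0.017] [ 0.524 -0.32  -0.003] [ 0.559 -0.29   0.034]
buffer_bottle 0.62 [223. 147.] [0.687 0.296 0.106] [0.664 0.271 0.007] [0.725 0.339 0.166]
beaker 0.83 [192. 240.] [0.383 0.404 0.036] [ 0.344  0.357 -0.007] [0.425 0.453 0.1  ]
screwdriver 0.83 [432. 264.] [ 0.306 -0.41   0.021] [ 0.276 -0.505 -0.007] [ 0.347 -0.36   0.035]
spare_cartridge 0.44 [201. 186.] [0.573 0.395 0.011] [ 0.547  0.365 -0.004] [0.6   0.422 0.029]
```

```bash
python3 - <<'E'
import cv2,numpy as np
a=cv2.imread("pics/scene0.png"); b=cv2.imread("pics/top0.png")
x=cv2.resize(a[110:290,220:420],(800,720))[:, :]
cv2.imwrite("pics/c1.png",cv2.resize(a[130:280,230:430],(800,600),interpolation=cv2.INTER_CUBIC))
cv2.imwrite("pics/c2.png",cv2.resize(b[130:250,250:410],(800,600),interpolation=cv2.INTER_CUBIC))
E
```

```text
(no output)
```

View pics/c1.png

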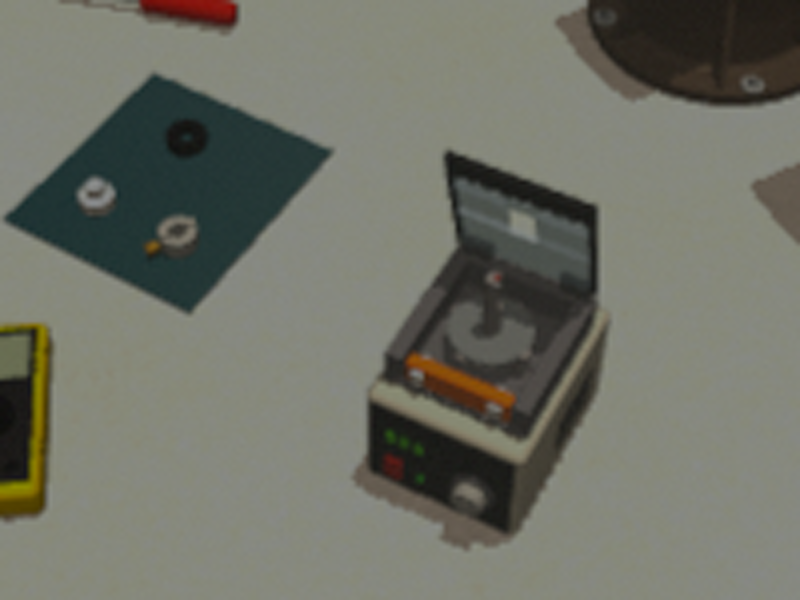

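View pics/c2.png

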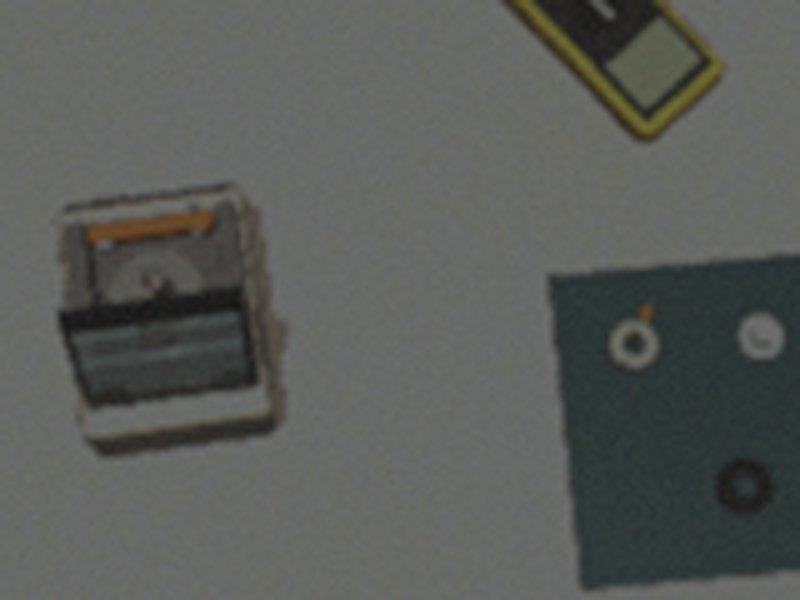

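The scene shows the cover standing open at roughly 1.2 rad, the pump front facing about +x, and the red mark on the shaft end at crop (495,278). The collar is on the mat at crop (178,232), with its brass screw at (152,247). The top view agrees: collar (634,343), screw (646,312).

```bash
cat > m.py <<'E'
from h import *
def brass(p,roi):
    hsv=cv2.cvtColor(p["frame"],cv2.COLOR_BGR2HSV); u0,u1,v0,v1=roi
    m=np.zeros(hsv.shape[:2],bool); s=hsv[v0:v1,u0:u1]
    m[v0:v1,u0:u1]=(s[...,0]>10)&(s[...,0]<30)&(s[...,1]>130)&(s[...,2]>70); return m
E
python3 - <<'E'
from m import *
S=[imaging.read_camera("scene") for _ in range(4)]
p=S[-1]
C=np.vstack([cloud(q) for q in S])
# front panel
m=(C[:,2]>.02)&(C[:,2]<.095)&(C[:,0]>.59)&(C[:,0]<.66)&(C[:,1]>.02)&(C[:,1]<.18)
P=C[m]; 
r,_=cv2.fitLine(P[:,:2].astype(np.float32),cv2.DIST_HUBER,0,.01,.01).ravel()[:2],0
l=cv2.fitLine(P[:,:2].astype(np.float32),cv2.DIST_HUBER,0,.01,.01).ravel(); print("front line dir",l, np.degrees(np.arctan2(l[1],l[0])),len(P),P[:,1].min(),P[:,1].max())
n=np.array([l[1],-l[0]]); n*=np.sign(n[0]); yaw=np.arctan2(n[1],n[0]); print("yaw",np.degrees(yaw))
# housing top ring
m=(abs(C[:,2]-.105)<.006)&(C[:,0]>.4)&(C[:,0]<.66)&(abs(C[:,1]-.1)<.1)
B=C[m][:,:2].astype(np.float32); print("minrect top105",cv2.minAreaRect(B))
# shaft: points above .145 near (.55,.1)
m=(C[:,2]>.15)&(C[:,2]<.2)&(np.hypot(C[:,0]-.55,C[:,1]-.1)<.035)
for z in (.15,.16,.17,.18,.187):
    k=m&(abs(C[:,2]-z)<.005); print(z,k.sum(),C[k].mean(0).round(4) if k.any() else '')
# cover bar etc
q=imaging.outline_of("cover",p)[0]; c=cloud(p,q["mask"])
c=c[(c[:,2]>.15)&(c[:,0]>.45)&(c[:,0]<.54)&(c[:,1]>.03)]
u=c[:,:2]@[np.cos(yaw),np.sin(yaw)]; l2=cv2.fitLine(np.c_[u,c[:,2]].astype(np.float32),cv2.DIST_HUBER,0,.01,.01).ravel(); print("cover line",l2,np.degrees(np.arctan2(l2[1],l2[0])),u[c[:,2]>.25].mean(),c[:,2].max())
np.save("yaw.npy",yaw)
T=imaging.read_camera("top")
for q,nm in((p,"scene"),(T,"top")):
    cm=imaging.outline_of("collar",q)[0]; at=cm["at"]
    u,v=int(at[0]),int(at[1]); b=brass(q,(u-18,u+18,v-14,v+14)); vv,uu=np.nonzero(b)
    X=ray(q,uu.mean(),vv.mean(),.012+.003) if len(uu) else None
    cc=cloud(q,cm["mask"]&~cv2.dilate(b.astype(np.uint8),np.ones((3,3))).astype(bool)); cc=cc[cc[:,2]>.012]
    mk=cm["mask"]&~b
    print(nm,"brass",len(uu),X,"collar top pts",len(cc),cc.mean(0),np.median(cc,0), cc.min(0),cc.max(0))
    # red mark
    hsv=cv2.cvtColor(q["frame"],cv2.COLOR_BGR2HSV); s=imaging.outline_of("shaft",q)[0]["mask"]
    s=cv2.dilate(s.astype(np.uint8),np.ones((5,5)))>0
    rr=s&((hsv[...,0]<8)|(hsv[...,0]>172))&(hsv[...,1]>110)
    vv,uu=np.nonzero(rr); print("red",len(uu),list(zip(uu,vv))[:12],ray(q,uu.mean(),vv.mean(),.19) if len(uu) else '')
p=S[-1];cv2.imwrite("pics/c3.png",cv2.resize(p["frame"][185:235,330:380],(600,600),interpolation=cv2.INTER_NEAREST))
E
```

```text
front line dir [ 0.15529865 -0.9878676   0.61500466  0.12642804] -81.06588 2432 0.04978073497153655 0.1724404363162258
yaw 8.934117
minrect top105 ((0.5410405993461609, 0.10099762678146362), (0.1586456596851349, 0.12477462738752365), 8.144481658935547)
0.15 26 [0.5469 0.1034 0.1527]
0.16 48 [0.5456 0.1026 0.16  ]
0.17 36 [0.5478 0.1017 0.1702]
0.18 46 [0.5474 0.1014 0.1802]
0.187 85 [0.5448 0.1008 0.1877]
cover line [0.25315943 0.9674246  0.51101804 0.204516  ] 75.33545 0.5237017799794862 0.2636328738435293
scene brass 0 None collar top pts 789 [0.50310897 0.09705077 0.2088308 ] [0.50374801 0.09814007 0.21144384] [0.47737084 0.03883537 0.13575741] [0.52407888 0.15064445 0.26363287]
red 1 [(np.int64(354), np.int64(199))] [0.54049567 0.10043513 0.19      ]
top brass 2 [ 0.55856101 -0.22762863  0.015     ] collar top pts 50 [ 0.5332398  -0.21618473  0.02171214] [ 0.53377295 -0.21605117  0.02228572] [ 0.51818715 -0.22924707  0.01234645] [ 0.55167024 -0.20383732  0.03412629]
red 0 []
```

View pics/c3.png

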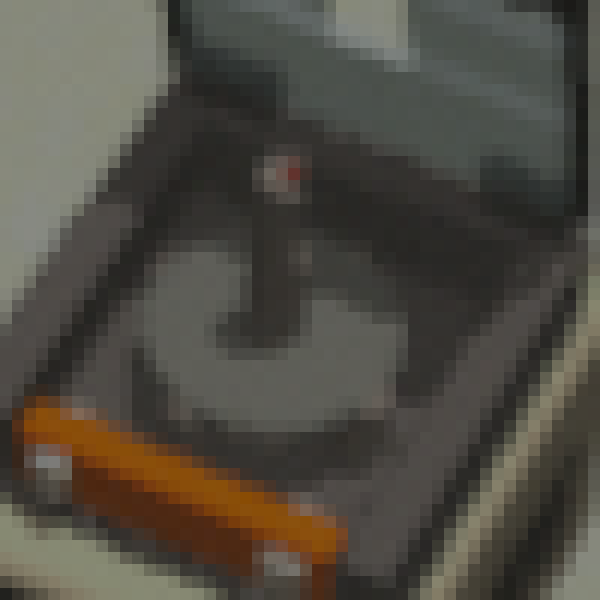

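The shaft end shows at crop (280,175), with the red mark on its right side at (292,172). So the flat faces roughly azimuth 120°, and has to turn about −110°.

```bash
cat > plan.py <<'E'
from h import *
# usage: plan.py x y z yaw_of_tool_y_deg  -> tool-axes shift/turn units
YAW=np.radians(8.5); AX=np.array([.5425,.1008]); FR=np.array([np.cos(YAW),np.sin(YAW)]); LF=np.array([-FR[1],FR[0]])
def pump(u,v): return AX+u*FR+v*LF
def show(x,y,z,yaw=None):
    s=sensors.get_state(); R=Rn.from_rotvec(s["tool_rot"]); p=np.array(s["position"])
    d=R.inv().apply(np.array([x,y,z])-p)/.03
    yd=R.as_matrix()[:,1]; a=np.degrees(np.arctan2(yd[1],yd[0])); tz=R.as_matrix()[:,2]
    t=0 if yaw is None else -(yaw-a)/8
    print("shift",d.round(3),"turnz",round(t,3),"| now",p.round(4),"yaw_y",round(a,2),"tz",tz.round(4),"w_mm",round(85*s["gripper_width"],2),"F",np.round(s["ft_force"],1),"gf",round(float(s["gripper_force"]),1),"t",s["time"],"j",np.round(s["joint_pos"],2))
if __name__=="__main__":
    a=sys.argv[1:]
    if a[0]=="p": # pump frame u v z
        x,y=pump(float(a[1])/1000,float(a[2])/1000); a=[x,y,float(a[3])/1000]+a[4:]
    show(float(a[0]),float(a[1]),float(a[2]),float(a[3]) if len(a)>3 else None)
E
python3 plan.py p -68 0 245
```

```text
shift [-13.912 -12.674  -0.456] turnz 0 | now [0.2095 0.5889 0.2314] yaw_y 70.42 tz [ 1.e-04  1.e-04 -1.e+00] w_mm 85.53 F [-1.  -0.6 -0.2] gf 0.0 t 1.9 j [ 1.12  0.49  1.56 -0.    1.09 -0.11]
```

```bash
python3 plan.py p -80 0 247 98.5; python3 -m handwheel '[[[-3,-2.6,-0.1,0,0,-1,-1],[-5.5,-5.0,-0.2,0,0,-1.8,-1],[-7,-6.3,-0.25,0,0,-2.4,-1],[-7,-6.3,-0.25,0,0,-2.4,-1],[-7,-6.3,-0.25,0,0,-2.4,-1]]]'; python3 plan.py p -80 0 247 98.5
```

```text
shift [-13.559 -12.863  -0.523] turnz -3.51 | now [0.2095 0.5889 0.2314] yaw_y 70.42 tz [ 1.e-04  1.e-04 -1.e+00] w_mm 85.53 F [-1.  -0.6 -0.2] gf 0.0 t 1.9 j [ 1.12  0.49  1.56 -0.    1.09 -0.11]
time: 2.52
position: [0.3449, 0.3382, 0.2392]
tool_rot: [0.013, 3.141, 0.0]
ft_force: [-0.2, 0.8, 0.6]
gripper_width: 0.0
gripper_force: 0.0
shift [-4.019 -8.273 -0.261] turnz -1.123 | now [0.3449 0.3382 0.2392] yaw_y 89.52 tz [ 5.e-04  2.e-04 -1.e+00] w_mm 0.0 F [-0.2  0.8  0.6] gf 0.0 t 2.525 j [ 0.64  0.28  1.89 -0.    0.97 -0.92]
```

```bash
python3 -m handwheel '[[[-1,-2,-0.1,0,0,-0.5,-1],[-2,-4,-0.2,0,0,-1.1,-1],[-3,-6,-0.25,0,0,-1.1,-1],[-4.0,-8.25,-0.26,0,0,-1.1,-1],[-4.0,-8.25,-0.26,0,0,-1.1,-1]]]'; python3 plan.py p -50 0 244 98.5
```

```text
time: 3.15
position: [0.4633, 0.0894, 0.2468]
tool_rot: [-0.226, 3.133, -0.0]
ft_force: [-0.2, 0.3, 0.4]
gripper_width: 0.0
gripper_force: 0.0
shift [-1.    -0.01   0.093] turnz -0.031 | now [0.4633 0.0894 0.2468] yaw_y 98.26 tz [ 7.e-04 -1.e-04 -1.e+00] w_mm 0.03 F [-0.2  0.3  0.4] gf 0.0 t 3.15 j [ 0.05  0.25  1.9  -0.    0.99 -1.66]
```

```bash
python3 -m handwheel '[[[-1.03,0,0.05,0,0,0,-1],[-1.93,0,0.37,0,0,0,-1],[-2.7,0,0.9,0,0,0,-1],[-3.32,0,1.6,0,0,0,-1],[-3.6,0,2.1,0,0,0,-1]]]'; python3 plan.py p 37 0 147 98.5
```

```text
time: 3.78
position: [0.5697, 0.108, 0.1827]
tool_rot: [0.23, -3.133, -0.0]
ft_force: [0.4, -0.5, 0.7]
gripper_width: 0.003
gripper_force: 0.4
shift [-0.301 -0.102  1.189] turnz -0.011 | now [0.5697 0.108  0.1827] yaw_y 98.42 tz [-2.e-04  0.e+00 -1.e+00] w_mm 0.24 F [ 0.4 -0.5  0.7] gf 0.4 t 3.775 j [ 0.07  0.48  1.73  0.    0.93 -1.64]
```

```bash
python3 -m handwheel '[[[-0.25,0,0.4,0,0,0,-1],[-0.4,0,0.8,0,0,0,-1],[-0.45,0,1.05,0,0,0,-1],[-0.45,0,1.15,0,0,0,-1],[-0.45,0,1.15,0,0,0,-1]]]'; python3 plan.py p 40 0 142 98.5
python3 - <<'E'
from h import *
p=imaging.read_camera("scene"); r=imaging.outline_of("cover_bar",p)[0]; c=cloud(p,r["mask"]);print(r["at"],np.median(c,0),np.percentile(c[:,2],[5,50,95]))
cv2.imwrite("pics/c4.png",cv2.resize(p["frame"][150:270,290:410],(600,600),interpolation=cv2.INTER_NEAREST))
E
```

```text
time: 4.4
position: [0.5824, 0.1099, 0.1492]
tool_rot: [-0.231, 3.133, 0.0]
ft_force: [-0.5, 0.7, -0.7]
gripper_width: -0.004
gripper_force: 0.0
shift [ 0.028 -0.104  0.241] turnz -0.01 | now [0.5824 0.1099 0.1492] yaw_y 98.42 tz [ 2.e-04  1.e-04 -1.e+00] w_mm -0.36 F [-0.5  0.7 -0.7] gf 0.0 t 4.4 j [ 0.08  0.54  1.73  0.    0.88 -1.64]
[352.7, 217.7] [0.579896   0.12628837 0.14637487] [0.14019329 0.14637487 0.15153861]
```

View pics/c4.png

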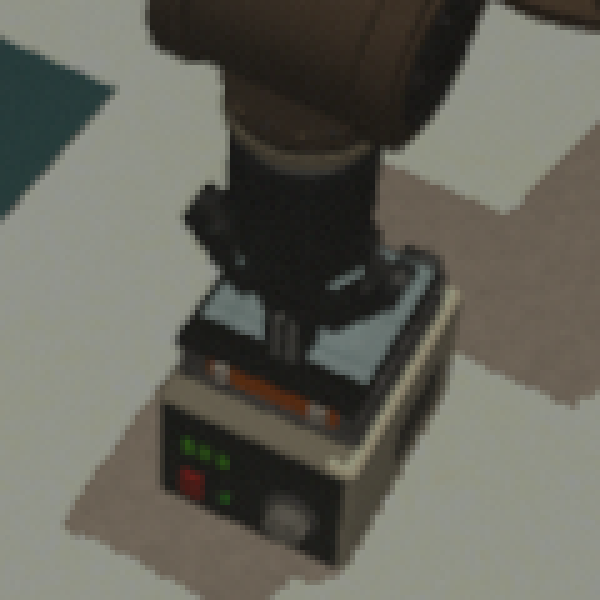

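The picture shows the fingertips on the bar at crop (285,340) and the cover almost level. I'll press down until it resists.

```bash
python3 -m handwheel '[[[0,0,0.07,0,0,0,-1],[0,0,0.13,0,0,0,-1],[0,0,0.13,0,0,0,-1]]]'; python3 -m handwheel '[[[0,0,0.07,0,0,0,-1],[0,0,0.07,0,0,0,-1]]]'
```

```text
time: 4.88
position: [0.5824, 0.1099, 0.1451]
tool_rot: [0.23, -3.133, -0.0]
ft_force: [0.5, -0.2, 0.0]
gripper_width: 0.001
gripper_force: 0.0
time: 5.12
position: [0.5826, 0.1099, 0.1439]
tool_rot: [-0.231, 3.132, 0.0]
ft_force: [-2.7, -0.2, 7.8]
gripper_width: 0.001
gripper_force: 4.2
```

```bash
python3 -m handwheel '[[[0,0,0.05,0,0,0,-1],[0,0,0.05,0,0,0,-1]]]';
```

```text
time: 5.38
position: [0.5826, 0.1099, 0.1435]
tool_rot: [-0.231, 3.131, -0.0]
ft_force: [-6.6, -0.7, 20.4]
gripper_width: -0.004
gripper_force: 10.0
```

```bash
python3 -m handwheel '[[[0,0,-1.5,0,0,0,-1],[0,0,-3,0,0,0,-0.2],[0.5,0,-3.6,0,0,-1.2,0],[1,0,-3.6,0,0,-2.5,0],[1,0,-3.6,0,0,-2.7,0]]]'; python3 plan.py p 0 0 156 120
python3 - <<'E'
from h import *
p=imaging.read_camera("scene"); r=imaging.outline_of("cover",p)[0]; c=cloud(p,r["mask"])
from plan import *
c=c[(c[:,2]>.11)&(c[:,2]<.17)]; q=(c[:,:2]-AX); u=q@FR; v=q@LF
for a,b in((-60,-30),(-30,0),(0,20),(20,42),(44,64)):
    k=(u>a/1e3)&(u<b/1e3)&(abs(v)<.05); print(a,b,k.sum(),np.median(c[k,2]) if k.any() else '')
cv2.imwrite("pics/c5.png",cv2.resize(p["frame"][150:270,290:410],(600,600),interpolation=cv2.INTER_NEAREST))
E
```

```text
time: 6.0
position: [0.5523, 0.1055, 0.2499]
tool_rot: [-0.814, 3.034, 0.0]
ft_force: [0.0, -0.1, 0.0]
gripper_width: 0.499
gripper_force: 0.0
shift [0.362 0.028 3.13 ] turnz 0.003 | now [0.5523 0.1055 0.2499] yaw_y 120.03 tz [ 3.e-04  1.e-04 -1.e+00] w_mm 42.45 F [ 0.  -0.1  0. ] gf 0.0 t 6.0 j [ 0.07  0.38  1.69  0.    1.07 -2.02]
-60 -30 218 0.14143902972581346
-30 0 237 0.14183906580193092
0 20 150 0.14203766846512225
20 42 200 0.14185901404713386
44 64 234 0.14331657042993412
```

View pics/c5.png

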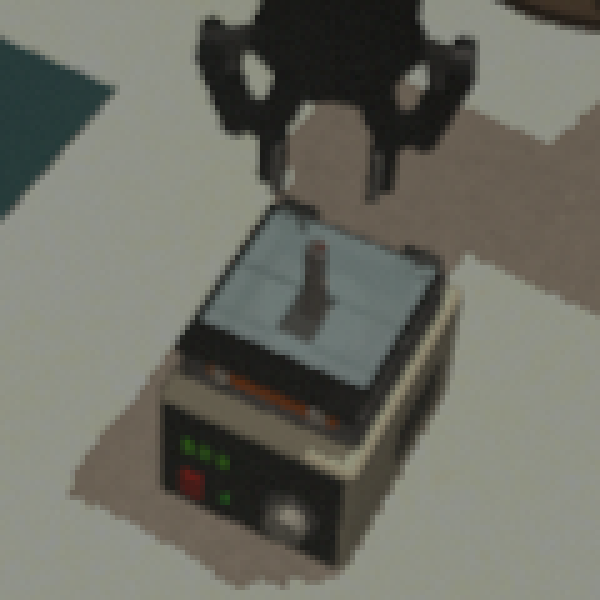

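The cover lies level with its top face at 142 mm, so it is shut. The shaft tip is at crop (317,247), ready for a pinch.

```bash
python3 - <<'E'
from plan import *
from scipy.optimize import least_squares
S=[imaging.read_camera("scene") for _ in range(5)]
C=np.vstack([cloud(q) for q in S]); d=np.hypot(C[:,0]-AX[0],C[:,1]-AX[1])
cam=-S[0]["R"].T@S[0]["t"]; e=(cam[:2]-AX); e/=np.hypot(*e)
P=C[(C[:,2]>.15)&(C[:,2]<.18)&(d<.02)]; print(len(P),P.mean(0))
print(least_squares(lambda a: np.hypot(P[:,0]-a[0],P[:,1]-a[1])-.007,AX-0*e,loss="soft_l1",f_scale=.002).x)
P=C[(C[:,2]>.187)&(C[:,2]<.2)&(d<.02)]; print("top",len(P),P.mean(0))
hs=[]
for q in S:
    b=q["frame"].astype(int); u0,v0=w2px(q,[*AX,.19]); 
    g=b[int(v0)-5:int(v0)+6,int(u0)-5:int(u0)+6]; hs.append(g)
g=np.mean(hs,0); red=np.clip(g[...,2]-g[...,:2].mean(-1)-12,0,None); i,j=np.indices(red.shape)
u=(j*red).sum()/red.sum()+int(u0)-5; v=(i*red).sum()/red.sum()+int(v0)-5
print("proj axis",u0,v0,"red",u,v,ray(S[0],u,v,.19)); print(red.round().astype(int))
E
python3 plan.py p 0 0 156 120
```

```text
163 [0.54687818 0.10229364 0.16434301]
[0.54201726 0.09983851]
top 66 [0.54399168 0.10065961 0.18931293]
proj axis 353.69757276844643 199.5084700160822 red 354.46829268292686 197.97560975609755 [0.53667502 0.09938955 0.19      ]
[[ 0  0  0  0  0  0  0  0  0  1  2]
 [ 0  0  0  0  0  0  0  0  0  0  0]
 [ 0  0  0  0  0  0  0  0  0  0  0]
 [ 0  0  0  0  0  0  0  0  0  0  0]
 [ 0  0  0  0  0  0  0  0  0  0  0]
 [ 0  0  0  0  0  5 11  0  0  0  0]
 [ 0  0  0  0  0  0  0  0  0  0  0]
 [ 0  0  0  0  0  0  0  0  0  0  0]
 [ 0  0  0  0  0  0  0  0  0  0  0]
 [ 0  0  0  0  0  0  0  0  0  0  0]
 [ 0  0  0  0  0  0  0  0  0  0  0]]
shift [0.384 0.039 3.108] turnz -0.008 | now [0.5531 0.1055 0.2492] yaw_y 119.94 tz [-5.e-04  0.e+00 -1.e+00] w_mm 42.52 F [-0.8  0.3 -0.8] gf 0.0 t 6.35 j [ 0.07  0.38  1.69  0.    1.07 -2.02]
```

```bash
sed -i 's/\[.5425,.1008\]/[.5422,.1003]/' plan.py; python3 plan.py p 0 0 157 125; python3 -m handwheel '[[[0.4,0.02,1.2,0,0,-0.6,0],[0.4,0.02,2.6,0,0,-0.6,0],[0.4,0.02,3.07,0,0,-0.6,-0.3],[0.4,0.02,3.07,0,0,-0.6,-1],[0.4,0.02,3.07,0,0,-0.6,-1]]]' 30; python3 -m handwheel '[[[0,0,0,0,0,0,-1],[0,0,0,0,0,0,-1],[0,0,0,0,0,0,-1]]]' 30;python3 plan.py p 0 0 157 125
```

```text
shift [0.401 0.03  3.074] turnz -0.633 | now [0.5531 0.1055 0.2492] yaw_y 119.94 tz [-5.e-04  0.e+00 -1.e+00] w_mm 42.52 F [-0.8  0.3 -0.8] gf 0.0 t 6.35 j [ 0.07  0.38  1.69  0.    1.07 -2.02]
time: 6.98
position: [0.5429, 0.0989, 0.1573]
tool_rot: [0.94, -2.998, 0.003]
ft_force: [8.1, -10.7, -21.0]
gripper_width: 0.138
gripper_force: 29.2
time: 7.35
position: [0.5429, 0.0989, 0.1573]
tool_rot: [-0.939, 2.998, -0.002]
ft_force: [8.5, -10.4, -21.4]
gripper_width: 0.141
gripper_force: 29.2
shift [-0.007  0.053  0.009] turnz -0.027 | now [0.5429 0.0989 0.1573] yaw_y 124.79 tz [ 4.0e-04 -1.4e-03 -1.0e+00] w_mm 11.98 F [  8.5 -10.4 -21.4] gf 29.2 t 7.35 j [ 0.06  0.48  1.82 -0.    0.84 -2.12]
```

```bash
python3 -m handwheel '[[[0,-0.05,0.05,0,0,0,-1],[0,-0.05,0.05,0,0,0,-1],[0,-0.05,0.05,0,0,0,-1]]]' 70;python3 plan.py p 0 0 157 125; python3 -c "
from h import *
print(sensors.get_state()['moment'],sensors.get_state()['gripper_width']*85)"
```

```text
time: 7.72
position: [0.5433, 0.0985, 0.1571]
tool_rot: [-0.939, 2.997, -0.001]
ft_force: [-0.1, -6.3, -0.1]
gripper_width: 0.117
gripper_force: 68.6
shift [-0.003  0.071  0.005] turnz -0.025 | now [0.5433 0.0985 0.1571] yaw_y 124.8 tz [ 1.1e-03 -3.0e-04 -1.0e+00] w_mm 9.92 F [-0.1 -6.3 -0.1] gf 68.6 t 7.725 j [ 0.06  0.48  1.82 -0.    0.84 -2.12]
[-0.16915889  0.74567319 -0.00730082] 9.923376857697717
```

```bash
python3 -m handwheel '[[[0.01,0,0,0,0,1.2,-1],[0.02,0,0,0,0,2.4,-1],[0.03,0.01,0,0,0,3.6,-1],[0.04,0.01,0,0,0,4.8,-1],[0.045,0.02,0,0,0,6,-1]]]' 60;python3 -m handwheel '[[[0.01,0,0,0,0,1.2,-1],[0.02,0,0,0,0,2.4,-1],[0.03,0.01,0,0,0,3.6,-1],[0.04,0.01,0,0,0,4.8,-1],[0.045,0.02,0,0,0,6,-1]]]' ;python3 plan.py p -1.8 0 157 8.5
```

```text
time: 8.35
position: [0.5427, 0.0982, 0.1572]
tool_rot: [0.369, 3.116, 0.0]
ft_force: [2.9, -8.0, -3.5]
gripper_width: 0.113
gripper_force: 68.7
time: 8.98
position: [0.5421, 0.0985, 0.1572]
tool_rot: [1.604, 2.696, 0.002]
ft_force: [3.1, -12.0, -4.8]
gripper_width: 0.118
gripper_force: 67.4
shift [ 0.071 -0.024  0.006] turnz 2.501 | now [0.5421 0.0985 0.1572] yaw_y 28.51 tz [ 0.0047 -0.0013 -1.    ] w_mm 10.03 F [  3.1 -12.   -4.8] gf 67.4 t 8.975 j [ 0.06  0.47  1.83 -0.    0.84 -0.44]
```

```bash
python3 -m handwheel '[[[-0.01,-0.01,0,0,0,1.2,-1],[-0.01,-0.01,0,0,0,2.4,-1],[-0.01,-0.01,0,0,0,2.5,-1],[-0.01,-0.01,0,0,0,2.5,-1]]]';python3 plan.py p -1.8 0 157 8.5
python3 - <<'E'
from plan import *
S=[imaging.read_camera("scene") for _ in range(4)]
print(sensors.get_state()['moment'],sensors.get_state()['gripper_width']*85)
C=np.vstack([cloud(q) for q in S])
m=(C[:,2]>.015)&(C[:,2]<.095)&(C[:,0]>.59)&(C[:,0]<.66)&(C[:,1]>.02)&(C[:,1]<.18)
l=cv2.fitLine(C[m][:,:2].astype(np.float32),cv2.DIST_HUBER,0,.01,.01).ravel(); print("panel yaw",np.degrees(np.arctan2(l[1],l[0]))%180-90)
for fx in ("cover","pump"):
  r=imaging.outline_of(fx,S[-1])[0]["mask"]
  for q in S[-1:]:
    c=cloud(q,r); 
    for z0,t in((.1425,.004),(.105,.005)):
      k=(abs(c[:,2]-z0)<t)&(c[:,0]>.4)&(abs(c[:,1]-.1)<.1); print(fx,z0,k.sum(),cv2.minAreaRect(c[k][:,:2].astype(np.float32)))
# front edge line of bar: dark pixels / housing top front edge via image line
q=S[-1]; f0=np.mean([s["frame"] for s in S],0).astype(np.uint8); cv2.imwrite("pics/avg.png",f0)
E
```

```text
time: 9.48
position: [0.5419, 0.0986, 0.1572]
tool_rot: [2.042, 2.383, 0.004]
ft_force: [2.5, -4.9, -4.8]
gripper_width: 0.116
gripper_force: 66.2
shift [ 0.053 -0.04   0.006] turnz 0.039 | now [0.5419 0.0986 0.1572] yaw_y 8.81 tz [ 4.7e-03 -6.0e-04 -1.0e+00] w_mm 9.84 F [ 2.5 -4.9 -4.8] gf 66.2 t 9.475 j [ 0.06  0.47  1.83 -0.    0.84 -0.09]
[-0.78959333 -1.39980154 -0.04441038] 9.973357361110835
panel yaw 9.048035
cover 0.1425 982 ((0.5473268628120422, 0.1013924777507782), (0.12191946059465408, 0.11081445962190628), 7.624501705169678)
cover 0.105 0 ((0.0, 0.0), (0.0, 0.0), 0.0)
pump 0.1425 1034 ((0.5423228740692139, 0.10084551572799683), (0.1312026083469391, 0.11175096035003662), 8.221441268920898)
pump 0.105 424 ((0.5407688617706299, 0.10117600858211517), (0.15758995711803436, 0.12262076884508133), 8.33030891418457)
```

```bash
python3 -m handwheel '[[[0,0,0,0,0,0,-1],[0,0,0,0,0,0,-1]]]' 25;python3 -m handwheel '[[[0,0,0,0,0,0,-0.4],[0,0,0,0,0,0,0],[0,0,-1,0,0,0,0],[0,0,-2.5,0,0,0,0],[1.0,0,-4.0,0,0,0,0]]]';python3 -m handwheel '[[[2,-1,-1,0,0,1,0],[4,-2,-1,0,0,2,0],[6,-2,-1,0,0,2,0]]]'
python3 - <<'E'
from plan import *
for n,h in(("scene",1),("top",1)):
    S=[imaging.read_camera(n) for _ in range(4)]
    fr=np.mean([s["frame"].astype(float) for s in S],0)
    u,v=w2px(S[0],[.5430,.0995,.19]).round().astype(int); print(n,u,v)
    g=np.clip(fr[v-9:v+11,u-10:u+10],0,255).astype(np.uint8)
    cv2.imwrite(f"pics/s_{n}.png",cv2.resize(g,(390,390),interpolation=cv2.INTER_NEAREST))
a=np.hstack([cv2.imread("pics/s_scene.png"),cv2.imread("pics/s_top.png")]); cv2.imwrite("pics/c6.png",cv2.convertScaleAbs(a,alpha=1.6))
E
```

```text
time: 10.02
position: [0.5419, 0.0986, 0.1572]
tool_rot: [2.041, 2.383, 0.004]
ft_force: [2.6, -6.1, -5.5]
gripper_width: 0.113
gripper_force: 66.2
time: 10.65
position: [0.5357, 0.1282, 0.2777]
tool_rot: [2.046, 2.384, 0.0]
ft_force: [0.1, 0.3, 0.5]
gripper_width: 0.499
gripper_force: 0.0
time: 11.02
position: [0.4498, 0.288, 0.3075]
tool_rot: [2.358, 2.075, 0.003]
ft_force: [1.3, 0.3, 0.2]
gripper_width: 0.498
gripper_force: 0.0
scene 353 199
top 280 186
```

View pics/c6.png

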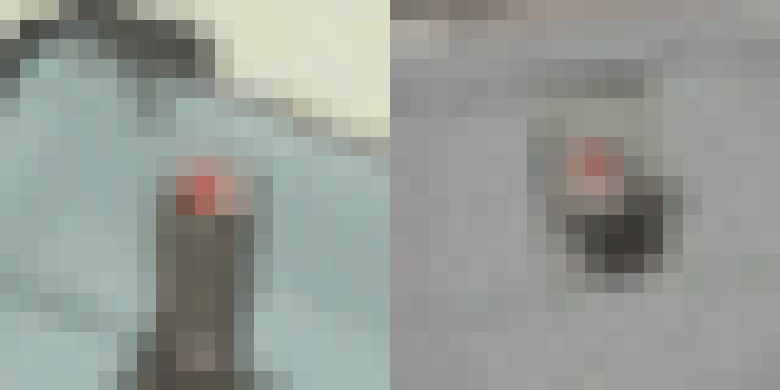

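In the top view (right half) the red mark sits on the +x side of the shaft end, at (596,160), so the flat now faces the front. Next I'll locate the collar precisely.

```bash
sed -i 's/\[.5422,.1003\]/[.5434,.0996]/' plan.py; python3 - <<'E'
from plan import *
for n in("scene","top"):
    S=[imaging.read_camera(n) for _ in range(8)]; q=S[-1]
    C=np.vstack([cloud(s) for s in S]); d=np.hypot(C[:,0]-.535,C[:,1]+.218)
    P=C[(d<.024)&(abs(C[:,2]-.0215)<.005)]
    # circle fit over top: minEnclosing of core + mean
    print(n,len(P),"mean",P.mean(0).round(4),"encl",cv2.minEnclosingCircle(P[:,:2].astype(np.float32)))
    fr=np.mean([s["frame"].astype(float) for s in S],0); u,v=w2px(q,[.535,-.218,.02]).astype(int)
    r=slice(v-16,v+17),slice(u-16,u+17); g=fr[r]; w=np.clip(g[...,2]-g[...,0]-25,0,None)
    i,j=np.indices(w.shape); cu=(w*j).sum()/w.sum()+u-16; cv=(w*i).sum()/w.sum()+v-16
    X=ray(q,cu,cv,.014); print("brass px",(w>0).sum(),cu,cv,X)
    # bright ring pixels
    gr=g.mean(-1); t=(gr>np.percentile(gr,20)+35)&(w<3); b=np.argwhere(t); c,_=cv2.minEnclosingCircle(b[:,::-1].astype(np.float32)); m=cv2.minAreaRect(b[:,::-1].astype(np.float32))[0]
    Y=ray(q,m[0]+u-16,m[1]+v-16,.017); print("ring px",t.sum(),Y,"az",np.degrees(np.arctan2(*(X-Y)[1::-1])), "az from mean",np.degrees(np.arctan2(*(X-P.mean(0))[1::-1])), np.hypot(*(X-P.mean(0))[:2]))
    cv2.imwrite(f"pics/k_{n}.png",cv2.convertScaleAbs(cv2.resize(g.astype(np.uint8),(396,396),interpolation=cv2.INTER_NEAREST),alpha=1.4))
cv2.imwrite("pics/c7.png",np.hstack([cv2.imread("pics/k_scene.png"),cv2.imread("pics/k_top.png")]))
E
python3 plan.py .535 -.218 .12 67
```

```text
scene 437 mean [ 0.5349 -0.2168  0.0208] encl ((0.5367214679718018, -0.21799033880233765), 0.021466966718435287)
brass px 12 267.66655100624564 191.2446217904233 [ 0.55536466 -0.22843313  0.014     ]
ring px 129 [ 0.54049822 -0.21722027  0.017     ] az -37.025060079012 az from mean -29.6259438634038 0.023487796555773512
top 398 mean [ 0.5342 -0.2173  0.0211] encl ((0.5369647741317749, -0.21950310468673706), 0.02175562083721161)
brass px 7 378.6078431372549 192.02287581699346 [ 0.55867321 -0.22812387  0.014     ]
ring px 180 [ 0.53703975 -0.21325562  0.017     ] az -34.49995875103434 az from mean -23.879290060013183 0.02675090761241383
shift [-16.344   4.868   6.194] turnz -9.272 | now [0.4514 0.2867 0.3059] yaw_y -7.18 tz [-0.e+00  1.e-04 -1.e+00] w_mm 42.44 F [0.1 0.6 1.2] gf 0.0 t 12.225 j [0.44 0.29 1.68 0.   1.18 0.57]
```

View pics/c7.png

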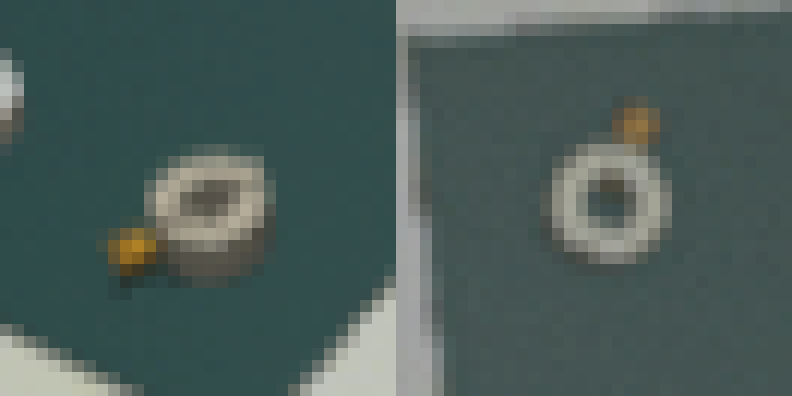

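The scene crop shows the ring's top centre at (210,197) and the brass head at (132,248). The top crop shows the ring at (609,203) and the brass at (637,124).

```bash
python3 - <<'E'
from plan import *
for n,a,b,o in(("scene",(210,197),(132,248),0),("top",(609,203),(637,124),396)):
    q=imaging.read_camera(n); u,v=w2px(q,[.535,-.218,.02]).astype(int)
    A=ray(q,u-16+(a[0]-o)/12-.5,v-16+a[1]/12-.5,.021); B=ray(q,u-16+(b[0]-o)/12-.5,v-16+b[1]/12-.5,.0135)
    d=B-A; print(n,A.round(4),B.round(4),np.degrees(np.arctan2(d[1],d[0])),np.hypot(*d[:2]))
E
python3 -m handwheel '[[[-2,0.6,0,0,0,-1.2,0.6],[-4,1.2,0,0,0,-2.4,0.6],[-6,1.8,0,0,0,-3.6,0.6],[-8,2.4,0,0,0,-4.8,0.6],[-9.5,2.8,0,0,0,-6,0.6]]]'
```

```text
scene [ 0.5321 -0.2196  0.021 ] [ 0.5551 -0.2295  0.0135] -23.18426382341054 0.025025943250196463
top [ 0.5349 -0.2188  0.021 ] [ 0.5594 -0.2281  0.0135] -20.79314565714247 0.02622751139928572
time: 12.95
position: [0.4979, 0.0047, 0.306]
tool_rot: [1.335, 2.843, 0.0]
ft_force: [1.3, 0.0, -0.6]
gripper_width: 0.801
gripper_force: 0.0
```

```bash
python3 plan.py .535 -.219 .1 68; python3 -m handwheel '[[[-1.8,-1,1.2,0,0,-1.2,0.3],[-3.5,-2,2.4,0,0,-2.4,0.3],[-4.8,-3,3.6,0,0,-3.2,0.3],[-5,-4,5,0,0,-3.2,0.3],[-5,-4,5,0,0,-3.2,0.3]]]'; python3 plan.py .535 -.219 .05 68
```

```text
shift [-6.528 -3.812  6.868] turnz -3.54 | now [0.4979 0.0047 0.306 ] yaw_y 39.68 tz [ 6.e-04  1.e-04 -1.e+00] w_mm 68.11 F [ 1.3  0.  -0.6] gf 0.0 t 12.95 j [-0.12  0.23  1.76  0.    1.15 -0.82]
time: 13.58
position: [0.498, -0.1869, 0.1529]
tool_rot: [-0.685, -3.06, -0.002]
ft_force: [0.9, 0.1, 0.9]
gripper_width: 0.653
gripper_force: 0.0
shift [-1.591 -0.445  3.42 ] turnz -0.402 | now [ 0.498  -0.1869  0.1529] yaw_y 64.78 tz [-0.0052  0.0027 -1.    ] w_mm 55.5 F [0.9 0.1 0.9] gf 0.0 t 13.575 j [-0.48  0.46  1.87 -0.    0.82 -1.61]
```

```bash
python3 -m handwheel '[[[-1,-0.3,1,0,0,-0.4,0.2],[-1.59,-0.44,2,0,0,-0.4,0.2],[-1.59,-0.44,3.4,0,0,-0.4,0.2],[-1.59,-0.44,3.4,0,0,-0.4,0.2]]]'; python3 plan.py .535 -.219 .004 68
```

```text
time: 14.08
position: [0.5374, -0.2166, 0.0526]
tool_rot: [-0.594, -3.081, -0.002]
ft_force: [0.1, 0.0, 0.7]
gripper_width: 0.597
gripper_force: 0.0
shift [ 0.038 -0.104  1.62 ] turnz 0.024 | now [ 0.5374 -0.2166  0.0526] yaw_y 68.19 tz [-0.0032  0.0019 -1.    ] w_mm 50.77 F [0.1 0.  0.7] gf 0.0 t 14.075 j [-0.5   0.66  1.83  0.    0.66 -1.69]
```

```bash
python3 -m handwheel '[[[0.03,-0.1,0.8,0,0,0,0.2],[0.03,-0.1,1.5,0,0,0,0.2],[0.03,-0.1,1.6,0,0,0,0.2],[0.03,-0.1,1.6,0,0,0,0.2]]]'; python3 plan.py .535 -.219 .004 68
```

```text
time: 14.58
position: [0.5366, -0.2202, 0.0075]
tool_rot: [0.594, 3.083, -0.001]
ft_force: [0.6, 0.3, 1.1]
gripper_width: 0.601
gripper_force: 0.0
shift [0.065 0.017 0.118] turnz 0.023 | now [ 0.5366 -0.2202  0.0075] yaw_y 68.19 tz [ 1.7e-03 -8.0e-04 -1.0e+00] w_mm 51.08 F [0.6 0.3 1.1] gf 0.0 t 14.575 j [-0.5   0.73  1.84  0.    0.56 -1.69]
```

```bash
python3 -m handwheel '[[[0.05,0.01,0.1,0,0,0,0.0],[0.05,0.01,0.1,0,0,0,-0.6],[0.05,0.01,0.1,0,0,0,-1],[0.05,0.01,0.1,0,0,0,-1],[0.05,0.01,0.1,0,0,0,-1]]]' 20; python3 -m handwheel '[[[0,0,0,0,0,0,-1],[0,0,0,0,0,0,-1],[0,0,0,0,0,0,-1]]]' 30; python3 plan.py .535 -.219 .004 68
```

```text
time: 15.2
position: [0.5346, -0.2192, 0.0035]
tool_rot: [0.595, 3.084, 0.0]
ft_force: [-1.2, 2.2, 6.9]
gripper_width: 0.379
gripper_force: 20.4
time: 15.58
position: [0.5346, -0.2192, 0.0036]
tool_rot: [0.595, 3.084, 0.0]
ft_force: [-1.2, 2.7, 7.1]
gripper_width: 0.371
gripper_force: 29.7
shift [-0.009  0.012 -0.014] turnz 0.02 | now [ 0.5346 -0.2192  0.0036] yaw_y 68.16 tz [ 4.e-04 -0.e+00 -1.e+00] w_mm 31.55 F [-1.2  2.7  7.1] gf 29.7 t 15.575 j [-0.5   0.74  1.85  0.    0.55 -1.69]
```

```bash
python3 -m handwheel '[[[0,0,-0.5,0,0,0,-1],[0,0,-2.0,0,0,0,-1],[0,0,-4,0,0,0,-1],[0,0,-6,0,0,0,-1],[0,0,-7.8,0,0,0,-1]]]' 40; python3 plan.py p 0 0 230 98.6
```

```text
time: 16.2
position: [0.5342, -0.2192, 0.2401]
tool_rot: [0.595, 3.083, -0.001]
ft_force: [0.5, -0.3, -0.8]
gripper_width: 0.373
gripper_force: 40.2
shift [3.668 9.979 0.331] turnz -3.805 | now [ 0.5342 -0.2192  0.2401] yaw_y 68.16 tz [ 1.4e-03 -7.0e-04 -1.0e+00] w_mm 31.71 F [ 0.5 -0.3 -0.8] gf 40.2 t 16.2 j [-0.5   0.41  1.67  0.    1.06 -1.69]
```

```bash
python3 -m handwheel '[[[0.6,1.6,0,0,0,-0.6,-1],[1.3,3.5,0,0,0,-1.3,-1],[2,5.4,0,0,0,-2.1,-1],[2.7,7.3,0,0,0,-2.9,-1],[3.4,9.2,0,0,0,-3.6,-1]]]'; python3 plan.py p 0 0 235 98.6
```

```text
time: 16.82
position: [0.5421, 0.0767, 0.2379]
tool_rot: [-0.196, 3.134, -0.0]
ft_force: [1.0, 0.3, -0.3]
gripper_width: 0.374
gripper_force: 40.3
shift [-0.138  0.753  0.097] turnz -0.181 | now [0.5421 0.0767 0.2379] yaw_y 97.15 tz [ 0.001  0.    -1.   ] w_mm 31.76 F [ 1.   0.3 -0.3] gf 40.3 t 16.825 j [ 0.02  0.37  1.74  0.    1.02 -1.68]
```

```bash
python3 -m handwheel '[[[-0.14,0.75,0.1,0,0,-0.18,-1],[-0.14,0.75,0.7,0,0,-0.18,-1],[-0.14,0.75,1.1,0,0,-0.18,-1],[-0.14,0.75,1.1,0,0,-0.18,-1],[-0.14,0.75,1.1,0,0,-0.18,-1]]]'; python3 plan.py p 0 0 205 98.6
python3 - <<'E'
from plan import *
S=[imaging.read_camera("scene") for _ in range(6)]; q=S[-1]
fr=np.mean([s["frame"].astype(float) for s in S],0).astype(np.uint8)
u,v=w2px(q,[*AX,.2]).astype(int); r=slice(v-20,v+20),slice(u-26,u+27)
cv2.imwrite("pics/c8.png",cv2.convertScaleAbs(cv2.resize(fr[r],None,fx=15,fy=15,interpolation=cv2.INTER_CUBIC),alpha=1.3))
C=np.vstack([cloud(s) for s in S]); d=np.hypot(*(C[:,:2]-AX).T)
from scipy.optimize import least_squares
for a,b,rad,lim in((.15,.186,.007,.02),(.207,.219,.017,.03)):
    k=(C[:,2]>a)&(C[:,2]<b)&(d<lim); P=C[k]; w=(P[:,:2]-AX)@LF
    k2=abs(w)<.012; P=P[k2]; print(a,len(P),P.mean(0),"u,v mean",((P[:,:2]-AX)@FR).mean(),((P[:,:2]-AX)@LF).mean(), ((least_squares(lambda c: np.hypot(P[:,0]-c[0],P[:,1]-c[1])-rad,AX,loss="soft_l1",f_scale=.002).x-AX)@np.c_[FR,LF]))
# brass head
for s in S[-1:]:
    f_=fr.astype(float)[r]; w=np.clip(f_[...,2]-f_[...,0]-30,0,None); i,j=np.indices(w.shape)
    cu=(w*j).sum()/w.sum()+u-26; cv_=(w*i).sum()/w.sum()+v-20
    B=ray(q,cu,cv_,.2135); print("brass",(w>0).sum(),cu,cv_,B,"u,v",(B[:2]-AX)@FR,(B[:2]-AX)@LF)
E
```

```text
time: 17.45
position: [0.5442, 0.0972, 0.2045]
tool_rot: [-0.229, 3.133, 0.0]
ft_force: [-0.7, -0.5, -1.0]
gripper_width: 0.37
gripper_force: 40.2
shift [ 0.014  0.081 -0.018] turnz -0.03 | now [0.5442 0.0972 0.2045] yaw_y 98.36 tz [ 7.e-04  1.e-04 -1.e+00] w_mm 31.48 F [-0.7 -0.5 -1. ] gf 40.2 t 17.45 j [ 0.06  0.42  1.77  0.    0.95 -1.66]
0.15 267 [0.54553401 0.10203767 0.16760745] u,v mean 0.0024708807931195474 0.0020954661514125555 [-0.00307186  0.00066742]
0.207 352 [0.55435415 0.10099016 0.21410453] u,v mean 0.011039309891025317 -0.00024423628653075187 [ 0.00777268 -0.00709546]
brass 12 349.10322580645163 199.25806451612902 [0.56642357 0.10083931 0.2135    ] u,v 0.022953858083734173 -0.0021774036299403885
```

View pics/c8.png

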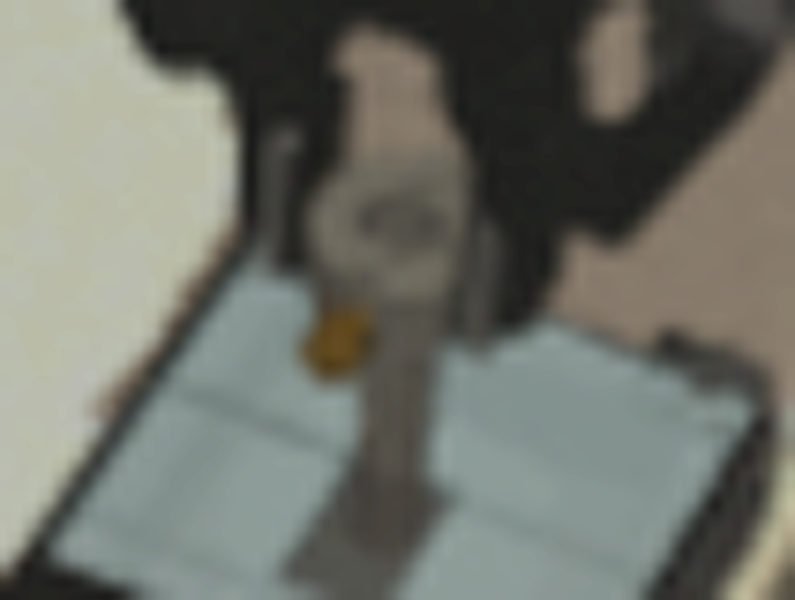

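The collar sits in the grip just above the shaft: bore at crop (400,220), brass head at (338,343) toward the front, shaft midline at about (398,400).

```bash
python3 - <<'E'
from plan import *
q=imaging.read_camera("scene"); u,v=w2px(q,[*AX,.2]).astype(int)
g=lambda X:((w2px(q,X)-[u-26,v-20])+.5)*15
for z in (.16,.17,.18,.19): print(z,g([*AX,z]))
p=sensors.get_state()["position"]
for z in (.2215,.2225): print("bore pred at TCP",g([p[0],p[1],z]))
for a,n in((FR,"FR"),(LF,"LF")): print(n,"px per mm",g([*(AX+a*.001),.22])-g([*AX,.22]))
E
```

```text
0.16 [391.25512436 450.17663756]
0.17 [394.02960799 415.63468331]
0.18 [396.84169684 380.62454895]
0.19 [399.69216069 345.13665101]
bore pred at TCP [397.81035405 226.87723655]
bore pred at TCP [398.10239169 223.14258793]
FR px per mm [-2.43893922  3.70845544]
LF px per mm [5.08310495 1.99209822]
```

```bash
python3 -m handwheel '[[[0,0.08,0.15,0,0,-0.03,-1],[0,0.08,0.3,0,0,-0.03,-1],[0,0.08,0.3,0,0,-0.03,-1]]]'; python3 plan.py p 0.4 0 190 98.6;  python3 -m handwheel '[[[0,0,0,0,0,0,-1]]]';python3 plan.py p 0.4 0 190 98.6
```

```text
time: 18.18
position: [0.5434, 0.1001, 0.1943]
tool_rot: [0.237, -3.132, -0.0]
ft_force: [-0.4, 0.2, -1.0]
gripper_width: 0.371
gripper_force: 40.2
shift [-0.012 -0.016  0.145] turnz 0.006 | now [0.5434 0.1001 0.1943] yaw_y 98.65 tz [-9.e-04  0.e+00 -1.e+00] w_mm 31.52 F [-0.4  0.2 -1. ] gf 40.2 t 18.175 j [ 0.06  0.43  1.78  0.    0.93 -1.66]
time: 18.3
position: [0.5436, 0.1, 0.1948]
tool_rot: [0.237, -3.133, -0.0]
ft_force: [0.4, -0.5, -1.2]
gripper_width: 0.37
gripper_force: 40.2
shift [-0.005 -0.013  0.161] turnz 0.006 | now [0.5436 0.1    0.1948] yaw_y 98.65 tz [-1.e-04  1.e-04 -1.e+00] w_mm 31.44 F [ 0.4 -0.5 -1.2] gf 40.2 t 18.3 j [ 0.06  0.43  1.78  0.    0.93 -1.66]
```

```bash
python3 -m handwheel '[[[-0.01,-0.01,0.1,0,0,0,-1],[-0.01,-0.01,0.18,0,0,0,-1],[-0.01,-0.01,0.25,0,0,0,-1],[-0.01,-0.01,0.25,0,0,0,-1]]]'; python3 plan.py p 0.4 0 180 98.6
```

```text
time: 18.8
position: [0.5438, 0.0998, 0.1872]
tool_rot: [0.237, -3.132, -0.0]
ft_force: [-0.2, 0.2, -0.6]
gripper_width: 0.367
gripper_force: 40.2
shift [ 0.001 -0.004  0.239] turnz 0.005 | now [0.5438 0.0998 0.1872] yaw_y 98.64 tz [-3.e-04  1.e-04 -1.e+00] w_mm 31.21 F [-0.2  0.2 -0.6] gf 40.2 t 18.8 j [ 0.06  0.44  1.79  0.    0.91 -1.66]
```

The collar is past the shaft end with no force. Next comes the screw tip's entry.

```bash
python3 -m handwheel '[[[0,0,0.1,0,0,0,-1],[0,0,0.18,0,0,0,-1],[0,0,0.18,0,0,0,-1]]]'; python3 -m handwheel '[[[0,0,0.1,0,0,0,-1],[0,0,0.13,0,0,0,-1]]]'; python3 plan.py p 0.4 0 175 98.6
```

```text
time: 19.18
position: [0.5438, 0.0998, 0.1817]
tool_rot: [0.237, -3.132, -0.0]
ft_force: [-0.5, -0.2, -1.4]
gripper_width: 0.369
gripper_force: 40.2
time: 19.42
position: [0.5438, 0.0998, 0.1779]
tool_rot: [0.237, -3.132, -0.0]
ft_force: [-1.2, -0.2, 0.3]
gripper_width: 0.37
gripper_force: 40.3
shift [ 0.002 -0.004  0.096] turnz 0.006 | now [0.5438 0.0998 0.1779] yaw_y 98.64 tz [-2.e-04  1.e-04 -1.e+00] w_mm 31.41 F [-1.2 -0.2  0.3] gf 40.3 t 19.425 j [ 0.06  0.45  1.8   0.    0.89 -1.66]
```

```bash
python3 -m handwheel '[[[0,0,0.1,0,0,0,-1],[0,0,0.2,0,0,0,-1],[0,0,0.3,0,0,0,-1],[0,0,0.37,0,0,0,-1],[0,0,0.37,0,0,0,-1]]]'; python3 -m handwheel '[[[0,0,0,0,0,0,-1],[0,0,0,0,0,0,-1]]]'; python3 plan.py p 0.4 0 166.5 98.6; python3 - <<'E'
from plan import *
S=[imaging.read_camera("scene") for _ in range(6)]; q=S[-1]
print(np.mean([sensors.get_state()["moment"]],0))
fr=np.mean([s["frame"].astype(float) for s in S],0).astype(np.uint8)
u,v=w2px(q,[*AX,.175]).astype(int); r=slice(v-20,v+20),slice(u-26,u+27)
cv2.imwrite("pics/c9.png",cv2.convertScaleAbs(cv2.resize(fr[r],None,fx=15,fy=15,interpolation=cv2.INTER_CUBIC),alpha=1.3))
g=lambda X:((w2px(q,X)-[u-26,v-20])+.5)*15
print("expect shaft top",g([*AX,.19]),"ring top c",g([*AX,.184]),"head",g([*pump(.027,0),.175]))
E
```

```text
time: 20.05
position: [0.5438, 0.0998, 0.1667]
tool_rot: [0.237, -3.132, -0.0]
ft_force: [-0.2, -0.6, -1.3]
gripper_width: 0.37
gripper_force: 40.2
time: 20.3
position: [0.5438, 0.0998, 0.1669]
tool_rot: [0.237, -3.132, -0.0]
ft_force: [-1.9, -1.6, -1.0]
gripper_width: 0.367
gripper_force: 40.1
shift [ 0.002 -0.004  0.014] turnz 0.006 | now [0.5438 0.0998 0.1669] yaw_y 98.65 tz [-2.e-04  1.e-04 -1.e+00] w_mm 31.2 F [-1.9 -1.6 -1. ] gf 40.1 t 20.3 j [ 0.06  0.47  1.81  0.    0.87 -1.66]
[-0.17633897  0.20767651  0.02598986]
expect shaft top [414.69216069 255.13665101] ring top c [412.97723357 276.48726683] head [345.54996164 408.8165181 ]
```

View pics/c9.png

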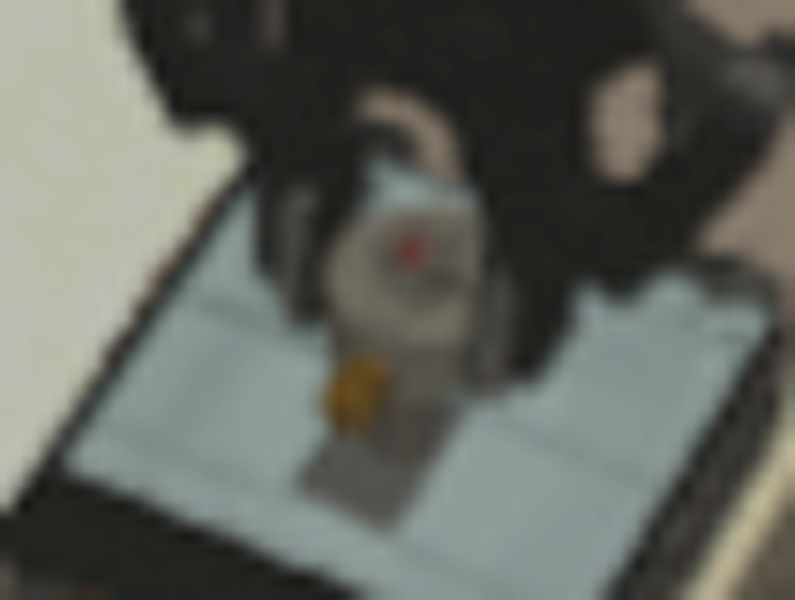

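The collar is over the shaft end (red mark at 410,250) with the brass head at (357,395) toward the front. It is level, clear of the cover and nearly force-free.

```bash
python3 -c "
from cell import robot
print(robot.sign_off())"
```

```text
the job is handed in; nothing more can be done
None
```

The job is handed in: the cover is shut, the shaft's flat faces the front, and the gripper holds the collar level about halfway up the flat, with its thumbscrew to the front, the fingers clear of it and only 1–2 N on the wrist.

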